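Open the cake picture book at its third board

TASK

The ring-bound picture book on the little wooden stand lies open at its first board, with all three boards on the left-hand rest. Open it at the third board: lift with a fingertip under the index tabs to turn the first and second boards over the rings, together or one after the other, until they lie flat on the right-hand rest; the third stays lying on the left. Push gently, do not pinch or fling the boards, and leave the salt shaker, the price holder and the pen where they are.

Things in the scene. Friction and masses are not known exactly. Their poses are not given: they have to be found in the camera images.
- stand: Wooden stand, fixed. Origin: centre of its underside. Its x axis runs along the spine (away from the robot at yaw 0), y to the left, z up. Two level rests: y 17 to 137 mm (left), y -17 to -137 mm (right), x -53 to 53 mm, tops 67.5 mm and undersides 55.5 mm above the table; open underneath at the near side (the legs begin at x = -30 mm). The ring axis lies along x at y = 0, 76 mm up; the rings are 16 mm in radius.
- board_1 (a joint): Top board (shows a muffin). Angle about the ring axis: 0 = flat on the left rest (start), 1.57 = upright, 3.14 = flat on the right. All boards: rigid, 4 mm thick, about 70 g, 12 to 129 mm from the ring axis and x -48 to 48 mm of the stand, lying 2 mm apart, one on another: a board that is turned takes along the boards lying on it. Damped: past upright it falls over slowly by itself.
- board_2 (a joint): Second board (shows a loaf), directly under the first; the same angles.
- board_3 (a joint): Third board (shows a ring cake), lowest; the same angles. It must stay at 0.
- board_1_tab (a point): On the tab of board 1. Each board has one on its near edge: 34 mm wide in y, 4 mm thick, x -48 to -75 mm of the stand, so it juts out 22 mm in front of the rest over the bare table. Point: middle of its width and thickness, 11 mm from its near end. Tab 1 is outermost: at the start 108 mm left of the ring axis, 82 mm above the table. Axes as the stand's, turning with the board.
- board_2_tab (a point): The same point on the tab of board 2, the middle one: at the start 69 mm left of the ring axis, 76 mm above the table.
- board_3_tab (a point): The same point on the tab of board 3, the innermost: at the start 30 mm left of the ring axis, 70 mm above the table.
- salt_shaker: Grey salt shaker with a rounded top, 44 mm wide, 90 mm tall, left of the stand. Origin: centre of its underside. Leave it alone.
- price_block: Small dark card in a wooden block, 22 x 62 x 58 mm, right of the stand. Origin: centre of its underside. Leave it alone.
- chalk_pen: White and blue pen, 135 x 17 x 16 mm, lying on the table in front of the right-hand rest. Origin: centre of its underside. Leave it alone.

How it is judged (in metres and radians):
At the end, for the whole second after the job is handed in: Boards 1 and 2 lie flat on the right-hand rest and board 3 lies flat on the left-hand rest (each within 0.1 rad), all at rest (value of joint each of board_1, board_2 above 3.04 rad and value of joint board_3 below 0.1 rad and velocity of joint each of board_1, board_2, board_3 below 0.1 rad/s); the robot touches nothing.
It fails at once if the third board is lifted off the left-hand rest (over 0.4 rad) (value of joint board_3 above 0.4 rad).
It fails at once if the boards or stand are pinched or pushed hard (over 20 N) (contact force between any of the fingers, the arm and stand above 20 N).
It fails at once if a board is flung (faster than 5 rad/s) (velocity of joint any of board_1, board_2 above 5 rad/s).
It fails at once if the salt shaker, the price holder or the pen is moved (over 15 mm) (distance of any of salt_shaker, price_block, chalk_pen from where it was at the start of the episode above 0.015 m).
It also fails if it takes over 38 s, if anything falls off the work surface, if the arm or the gripper's body presses on something with over 40 N, if the wrist force passes 120 N, or if a joint passes its speed limit or range.

ROBOT

A 6-joint arm with a two-finger parallel gripper is mounted at the origin on a cart in front of the work surface, level with it; the furniture and walls round the work are solid. World frame = base frame: x ahead of the robot, y to its left, z up, the work surface at z = 0. Lengths are in m, angles in degrees, forces in N, time in s.
With the tool pointing down it reaches from about 0.35 to 0.875 m from the base axis. Payload 4.2 kg.
Tool frame: the origin (TCP) lies midway between the tips of the shut fingers; the grasp point (between the pads) lies 19 mm behind it; z points along the fingers, y is the direction in which the jaws open and shut (so a half turn about z gives the same grasp; the last joint's range is limited). The gripper opens to 87 mm and grips with 3 to 60 N. Pads are 19 mm wide; open, the fingers measure 117 mm over their backs; the gripper's body (75 mm by 190 mm) begins 51 mm behind the grasp point.
Start: joints at [81.337, 22.042, 0.453, 0, -68.411, -14.817], TCP at [0.249, 0.573, 0.223] pointing down, gripper open.
Joint ranges: [-179.83, 179.83], [-69.29, 118.12], [-61.27, 80.66], [-181.25, 117.63], [-171.15, -9.14], [-177.46, 177.46]. Speed limits (degrees/s): [159.86, 159.86, 180, 180, 180, 180].

INTERFACE

Orientations are given as a 3x3 rotation matrix whose columns are the frame's x, y, z axes.
In Python, from station import sense, capture, finish_job gives the robot as it stands. The module is installed in compiled form; this text tells all that it offers.
- The arm moves only by the shell command python3 -m jog 'ROWS' [OPENING]. ROWS is JSON, a list of rows, each a list of 6 numbers: the shift along the tool's x, y, z in cm, then the turn, a rotation vector about the tool's x, y, z in degrees. In form: [[dx, dy, dz, wx, wy, wz], ...]. A call has exactly 5 rows; each row shifts and turns the commanded pose from where the row before left it, along the tool's axes as they then stand; what a row does not reach is not made up. A row lasts 1/12 s, in which the tool goes at most 41.7 mm and 7.16 degrees, less where a joint would pass 70% of its speed; a pose out of reach is approached as far as the arm can. A call is refused whole if a number of a shift passes 4.17 or a number of a turn 7.16, either way. A call with a gripper value outside its range is refused whole. OPENING is the finger opening in cm, from 0 to 8.7, set as the call begins (- or left out, the last holds). The fingers move at their own pace and stop on an object; the grip force is fixed at half the most. Time passes only in rows, so rows that do not move let the fingers close, or fill a call up. It gives the time, the measured TCP pose, the force and the opening at its end, in the units of the state.
- sense(): the state, without advancing time (a new reading comes with each control period).
- capture(name): name is "scene" or "side" or "wrist"; returns a dict with "frame" (420x560x3 uint8, red, green, blue), "fx", "fy", "cx", "cy" (pixels), "world_to_cam" (4x4, takes a point from world to camera coordinates). Camera axes: x right, y up, looking along -z (the intrinsics and any distortion apply to the point x, -y, -z); pixel columns grow to the right and rows downward; lengths in m; the calibration is good to about 2 mm. A picture is of the moment at which its call begins. There is no depth.
- finish_job(): hands the job in, once; it reports no verdict.
The state is a dict: "time_s": time; "joints": joint angles; "joint_velocities": joint speeds; "effort": joint torques, N m; "tcp_pos": TCP position; "ee_rot": TCP orientation; "wrist_force": force on the tool from outside, world axes, zero at the start; "moment": the same for the moment, N m; "gripper_width": opening from 0.0 (shut) to 1.0 (fully open).
Only numpy, scipy, OpenCV 4.12 (cv2) and the standard library are available. Lean on these libraries where they do the work, as an engineer would, in place of code of your own. Each camera call takes 0.05 s, during which the arm holds its last target.

## Working session

There is one attempt and no reset: what is moved stays moved. The work goes in short steps, Python scripts to look and compute and a shell command to move; the robot and the scene stay as the last step left them, time stands still between calls to the robot, and variables do not carry over. Pictures are saved under pics/ and viewed, and the job is handed in when it is done.

```bash
mkdir -p pics; ls; python3 - <<'E'
from station import *
import cv2,json,numpy as np
s=sense();print({k:np.round(v,3).tolist() for k,v in s.items()})
for n in ["scene","side","wrist"]:
    c=capture(n);cv2.imwrite(f"pics/{n}0.png",c["frame"][:,:,::-1]);print(n,c["fx"],c["fy"],c["cx"],c["cy"],np.round(c["world_to_cam"],4).tolist(),[k for k in c])
E
```

```text
pics
{'time_s': 0.0, 'joints': [81.34, 22.09, 0.38, -0.03, -68.411, -14.819], 'joint_velocities': [-0.013, 0.104, 0.057, 0.055, 0.001, 0.098], 'effort': [0.001, -39.067, 18.74, 4.22, 0.011, -0.0], 'tcp_pos': [0.249, 0.573, 0.221], 'ee_rot': [[0.917, -0.399, -0.001], [-0.399, -0.917, -0.002], [0.0, 0.002, -1.0]], 'wrist_force': [-0.08, 0.457, 0.38], 'moment': [0.047, -0.056, 0.005], 'gripper_width': 1.006}
scene 479.1842493725743 479.1842493725743 277.7030095755076 201.4687694072244 [[0.8748, -0.4842, 0.0164, -0.4901], [0.2744, 0.5232, 0.8068, -0.2943], [-0.3993, -0.7013, 0.5905, -0.5485], [0.0, 0.0, 0.0, 1.0]] ['frame', 'fx', 'fy', 'cx', 'cy', 'world_to_cam']
side 392.1082105576023 392.1082105576023 280.0417053373411 212.0936773039198 [[-0.9649, -0.2623, -0.0116, 0.6387], [0.1422, -0.5591, 0.8169, -0.0769], [-0.2207, 0.7866, 0.5767, -0.8345], [0.0, 0.0, 0.0, 1.0]] ['frame', 'fx', 'fy', 'cx', 'cy', 'world_to_cam']
wrist 348.2819089916653 348.2819089916653 281.96585660450114 207.75811578294574 [[-0.398, -0.9174, 0.0025, 0.6237], [0.8744, -0.3801, -0.3014, 0.0356], [0.2775, -0.1178, 0.9535, -0.3921], [0.0, 0.0, 0.0, 1.0]] ['frame', 'fx', 'fy', 'cx', 'cy', 'world_to_cam']
```

View pics/scene0.png

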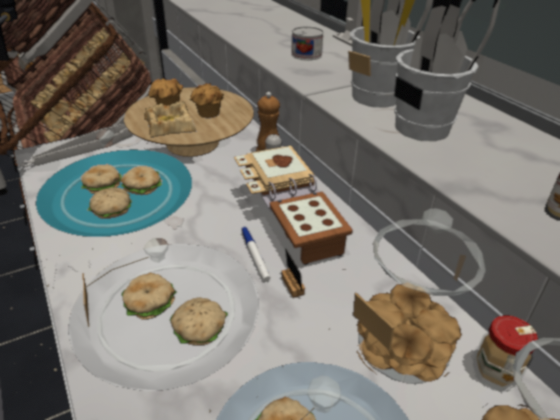

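View pics/side0.png

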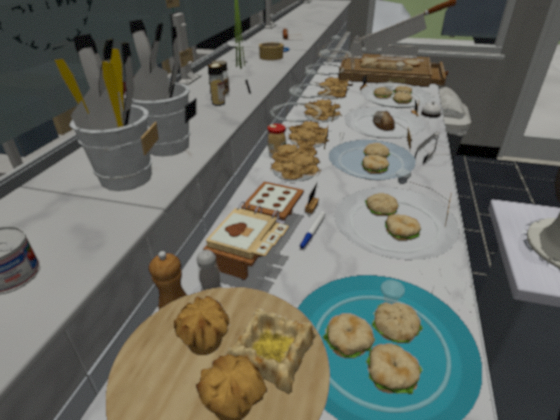

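View pics/wrist0.png

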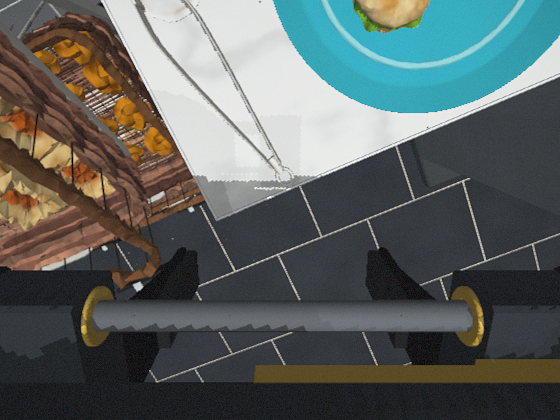

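```bash
cat > h.py <<'E'
from station import *
import cv2,numpy as np
def proj(c,P):
    P=np.atleast_2d(P);W=c["world_to_cam"];q=P@W[:3,:3].T+W[:3,3]
    return np.c_[c["cx"]+c["fx"]*q[:,0]/-q[:,2], c["cy"]-c["fy"]*q[:,1]/-q[:,2]]
def ray(c,u,v,z):
    W=c["world_to_cam"];R=W[:3,:3];o=-R.T@W[:3,3]
    d=R.T@np.array([(u-c["cx"])/c["fx"],-(v-c["cy"])/c["fy"],-1]);return o+d*(z-o[2])/d[2]
def crop(c,x0,y0,x1,y1,k,fn):
    im=cv2.resize(c["frame"][y0:y1,x0:x1,::-1],None,fx=k,fy=k,interpolation=cv2.INTER_CUBIC)
    for x in range((x0+9)//10*10,x1,10):
        cv2.line(im,((x-x0)*k,0),((x-x0)*k,6),(0,0,255),1)
        if x%20==0: cv2.putText(im,str(x),((x-x0)*k,16),0,.4,(0,0,255))
    for y in range((y0+9)//10*10,y1,10):
        cv2.line(im,(0,(y-y0)*k),(6,(y-y0)*k),(0,0,255),1)
        if y%20==0: cv2.putText(im,str(y),(8,(y-y0)*k+4),0,.4,(0,0,255))
    cv2.imwrite(fn,im)
E
python3 - <<'E'
from h import *
c=capture("scene");crop(c,225,130,355,300,3.5.__int__()+0,"pics/s1.png") if 0 else crop(c,225,120,360,300,3,"pics/s1.png")
for n in ["scene","side"]:
    c=capture(n);W=c["world_to_cam"];print(n,-W[:3,:3].T@W[:3,3])
    for p in [(310,220),(245,170)] if n=="scene" else [(240,235),(310,250)]: print(ray(c,*p,0.08))
crop(c,190,170,330,290,5,"pics/d1.png")
E
```

```text
scene [ 0.29045063 -0.46802837  0.56944836]
[0.64346591 0.04336874 0.08      ]
[0.61537425 0.2304618  0.08      ]
side [0.44304067 0.78093987 0.5514817 ]
[0.67823954 0.23089973 0.08      ]
[0.53870343 0.24054397 0.08      ]
```

View pics/s1.png

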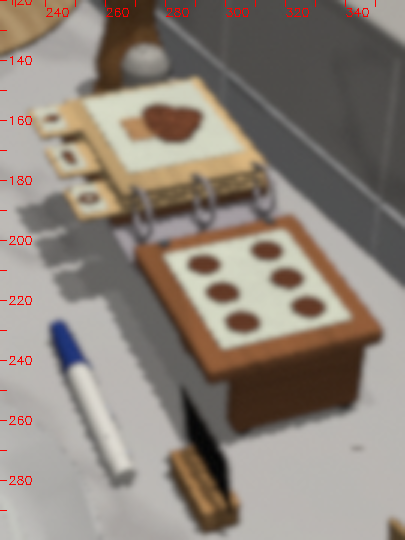

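View pics/d1.png

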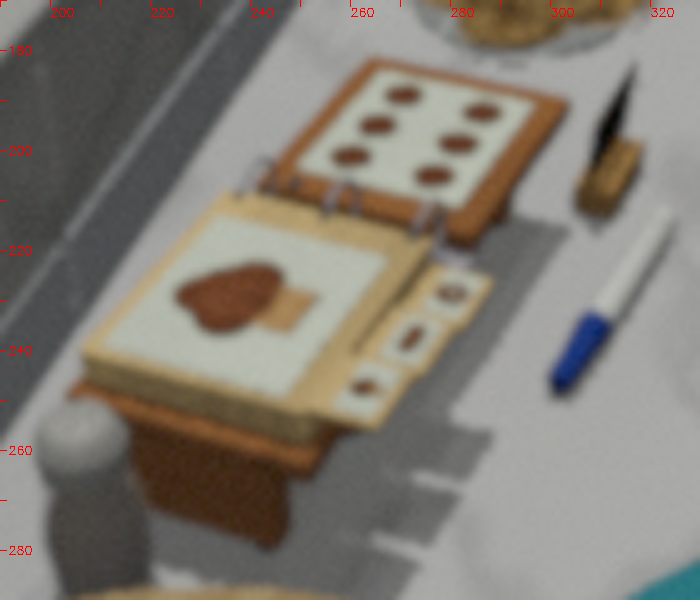

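```bash
cat > fit.py <<'E'
from h import *
from scipy.optimize import least_squares
cs=capture("scene");cd=capture("side")
F=[(cd,(53,-137,67.5),(262.5,181.5)),(cd,(-53,-137,67.5),(301.5,190)),(cd,(-53,-17,67.5),(281.5,218)),
(cd,(48,129,84),(206,241)),(cd,(-48,129,84),(250,253)),
(cs,(-53,-137,67.5),(295.5,245.5)),(cs,(53,-137,67.5),(352,230)),(cs,(-53,-17,67.5),(270.5,202)),(cs,(53,-17,67.5),(323,192)),
(cs,(48,129,84),(291,146.5)),(cs,(-48,129,84),(253,152)),(cs,(-48,12,84),(267.5,184))]
def T(p,P):
    c,s=np.cos(p[2]),np.sin(p[2]);P=np.atleast_2d(P)/1000
    return np.c_[p[0]+c*P[:,0]-s*P[:,1],p[1]+s*P[:,0]+c*P[:,1],P[:,2]]
f=lambda p:np.concatenate([proj(c,T(p,P))[0]-uv for c,P,uv in F])
r=least_squares(f,[.66,.13,0],x_scale=[.01,.01,.1],loss="soft_l1");p=r.x
if __name__=="__main__":
    print(p[:2],np.degrees(p[2]));print(f(p).reshape(-1,2).round(1))
    for y,z in((108,82),(69,76),(30,70)):print(T(p,(-64,y,z)))
    print("pen tips",ray(cd,299,247,.008),ray(cd,321,213,.008),ray(cs,244,229,.008),ray(cs,266,280,.008))
    print("shaker top",ray(cd,206,258,.08),ray(cs,273,140,.08))
    print("price",ray(cd,308,210,0),ray(cs,293,290,.0))
    X=[(-53,-137,67.5),(53,-137,67.5),(53,-17,67.5),(-53,-17,67.5)];B=[(48,129,84),(-48,129,84),(-48,12,84),(48,12,84)]
    tabs=[[(-48,y-17,z),(-75,y-17,z),(-75,y+17,z),(-48,y+17,z)] for y,z in((108,84),(69,78),(30,72))]
    for c,n,b in((cs,"s",(225,120,360,300)),(cd,"d",(190,170,330,290))):
        c["frame"]=cv2.resize(c["frame"],None,fx=5,fy=5);k=5
        for q in [X,B]+tabs: cv2.polylines(c["frame"],[(proj(c,T(p,q))*k+2).astype(np.int32)],True,(255,0,0))
        x0,y0,x1,y1=[i*k for i in b];im=c["frame"][y0:y1,x0:x1,::-1]
        if n=="s":im=cv2.resize(im,None,fx=.66,fy=.66)
        cv2.imwrite(f"pics/fit_{n}.png",im)
E
python3 fit.py
```

```text
[0.67156727 0.14443906] -8.094603491077534
[[ 0.  -1.5]
 [ 2.  -1.2]
 [ 2.1 -1.4]
 [-1.9 -1.5]
 [-0.5 -0.6]
 [-0.2 -1.9]
 [ 2.6 -0.8]
 [-1.2 -0.6]
 [ 0.5 -2. ]
 [ 0.3 -1.1]
 [-6.5  1.3]
 [-1.   0.5]]
[[0.62341217 0.26037476 0.082     ]]
[[0.61792066 0.22176332 0.076     ]]
[[0.61242915 0.18315188 0.07      ]]
pen tips [0.57797004 0.15429522 0.008     ] [0.55511014 0.01921771 0.008     ] [0.57378078 0.15262299 0.008     ] [0.54893852 0.01908139 0.008     ]
shaker top [0.7147722  0.30847013 0.08      ] [0.71831771 0.30874105 0.08      ]
price [0.58990171 0.00331116 0.        ] [ 0.58054326 -0.01404781  0.        ]
```

```bash
python3 -c "
import cv2,numpy as np
a=cv2.imread('pics/fit_s.png');b=cv2.imread('pics/fit_d.png');a=cv2.resize(a,(360,480));b=cv2.resize(b,(440,377))
o=np.zeros((480,800,3),np.uint8);o[:,:360]=a;o[:377,360:]=b;cv2.imwrite('pics/fit.png',o)"
```

```text
(no output)
```

View pics/fit.png

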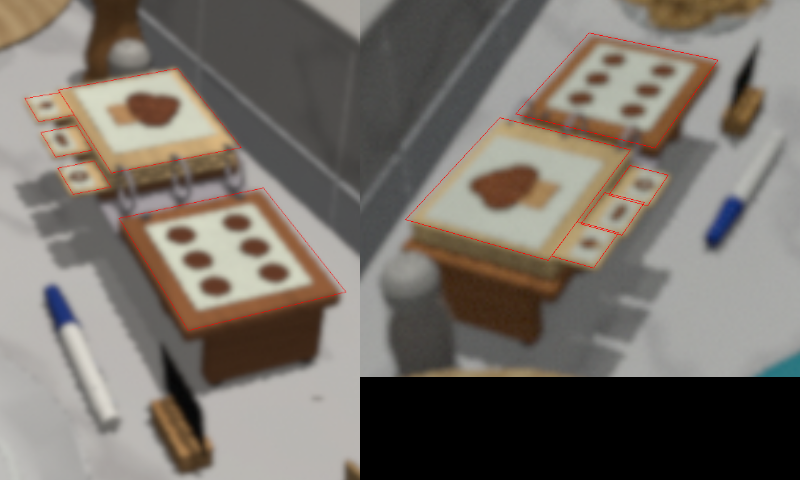

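```bash
python3 - <<'E'
from h import *
c=capture("scene")
for n,p,z in [("teal R",(191,180),.01),("teal bot",(110,233),.01),("teal top",(130,150),.01),("burger",(140,178),.03),("burger l",(110,200),.03),("burger2",(100,178),.03),("clear plate top",(150,245),.01),("cakestand base",(195,150),0.0),("cakestand rim",(253,115),.06),("cakestand rim b",(200,140),.06),("edge",(150,120),.0),("tblL",(40,200),0)]:
    print(n,ray(c,*p,z).round(3))
c=capture("side")
for n,p,z in [("teal top",(385,280),.01),("teal left",(296,330),.01),("burger",(395,320),.05),("burger",(350,335),.05),("wood rim R",(328,350),.06),("wood top",(240,290),.06)]: print(n,ray(c,*p,z).round(3))
E
```

```text
teal R [0.545 0.347 0.01 ]
teal bot [0.355 0.253 0.01 ]
teal top [0.465 0.529 0.01 ]
burger [0.447 0.373 0.03 ]
burger l [0.376 0.324 0.03 ]
burger2 [0.376 0.41  0.03 ]
clear plate top [0.409 0.187 0.01 ]
cakestand base [0.603 0.477 0.   ]
cakestand rim [0.752 0.47  0.06 ]
cakestand rim b [0.595 0.413 0.06 ]
edge [0.555 0.676 0.   ]
tblL [0.258 0.433 0.   ]
teal top [0.396 0.21  0.01 ]
teal left [0.534 0.367 0.01 ]
burger [0.38  0.339 0.05 ]
burger [0.445 0.386 0.05 ]
wood rim R [0.473 0.428 0.06 ]
wood top [0.637 0.349 0.06 ]
```

```bash
python3 -m jog '[[4,1.5,0,0,0,0],[4,1.5,0,0,0,0],[4,1.5,0,0,0,0],[4,1.5,0,0,0,0],[4,1.5,0,0,0,0]]' 0; python3 -c "
from station import *;print(sense()['joints'])"
```

```text
time_s: 0.92
tcp_pos: [0.3997, 0.4271, 0.2228]
ee_rot: [[0.918, -0.398, 0.0], [-0.398, -0.918, 0.0], [0.0, -0.001, -1.0]]
wrist_force: [0.8, 0.2, 0.5]
gripper_width: 0.706
[ 6.27499914e+01  1.81215617e+01 -5.37769953e+00  5.01121991e-03
 -6.64715535e+01  3.81623252e+00]
```

Now tilt while moving on.

```bash
python3 -m jog '[[3,1,0,0,7,0],[3,1,0,0,7,0],[3,1,0,0,7,0],[3,1,0,0,7,0],[3,1,0,0,7,0]]' 0; python3 -c "
from station import *;print(sense()['joints'])"
```

```text
time_s: 1.33
tcp_pos: [0.5107, 0.325, 0.2588]
ee_rot: [[0.749, -0.397, 0.53], [-0.324, -0.918, -0.229], [0.578, -0.0, -0.816]]
wrist_force: [1.9, -1.9, 0.0]
gripper_width: 0.324
[ 60.84731806  13.02051653 -29.69938305  45.75015363 -53.38225329
 -24.43754597]
```

```bash
python3 -m jog '[[0.2,1,2.8,0,4,0],[0.2,1,2.8,0,4,0],[0.2,1,2.8,0,4,0],[0.2,1,2.8,0,4,0],[0.2,1,2.8,0,4,0]]' 0; python3 -c "
from station import *;print(sense()['joints'])
from h import *
for n in ['scene','side','wrist']: cv2.imwrite(f'pics/{n}2.png',capture(n)['frame'][:,:,::-1])"
```

```text
time_s: 1.75
tcp_pos: [0.5777, 0.2472, 0.1727]
ee_rot: [[0.546, -0.4, 0.736], [-0.238, -0.917, -0.321], [0.803, 0.0, -0.596]]
wrist_force: [2.1, -0.5, 0.0]
gripper_width: 0.013
[ 42.10373569  19.97662999 -48.88521846  97.31383465 -47.55415333
 -63.53806774]
```

```bash
python3 -c "
import cv2,numpy as np
o=np.hstack([cv2.imread('pics/side2.png')[100:380,120:500],cv2.imread('pics/wrist2.png')[140:,100:500]]);o=cv2.resize(o,None,fx=1,fy=1)if 0 else np.hstack([cv2.imread('pics/side2.png')[100:380,120:520],cv2.imread('pics/wrist2.png')[140:,80:480]]);cv2.imwrite('pics/c2.png',o)"
```

```text
(no output)
```

View pics/c2.png

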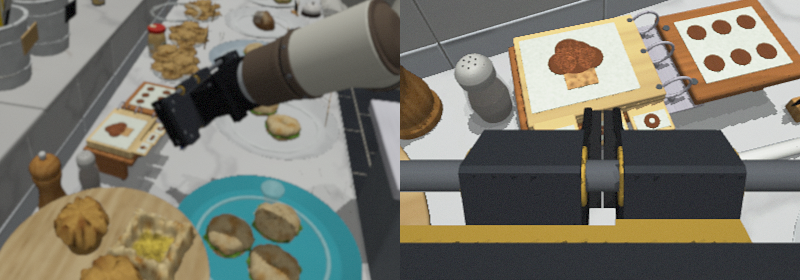

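```bash
cat > kin.py <<'E'
import numpy as np, itertools
from scipy.spatial.transform import Rotation as Ro
from scipy.optimize import least_squares
D=[([81.34,22.09,.38,-.03,-68.411,-14.819],[.249,.573,.2215],[[.917,-.399,-.001],[-.399,-.917,-.002],[0,.002,-1]]),
([62.75,18.1216,-5.3777,.005,-66.4716,3.816],[.3997,.4271,.2228],[[.918,-.398,0],[-.398,-.918,0],[0,-.001,-1]]),
([60.847,13.0205,-29.699,45.75,-53.382,-24.4375],[.5107,.325,.2588],[[.749,-.397,.53],[-.324,-.918,-.229],[.578,0,-.816]]),
([42.1037,19.9766,-48.885,97.3138,-47.554,-63.538],[.5777,.2472,.1727],[[.546,-.4,.736],[-.238,-.917,-.321],[.803,0,-.596]])]
def mk(s4,s6,phi):
    def fk(q,L):
        a1,d1,L2,e,L3,Lt=L
        B=Ro.from_euler('z',q[0],degrees=True)
        A=B*Ro.from_euler('y',q[1],degrees=True)
        Fo=A*Ro.from_euler('y',-q[2],degrees=True)
        W=Fo*Ro.from_euler('x',s4*q[3],degrees=True)*Ro.from_euler('y',-q[4],degrees=True)
        d=W.apply([1,0,0])
        p=B.apply([a1,0,0])+[0,0,d1]+A.apply([0,0,L2])+Fo.apply([L3,0,e])+Lt*d
        # tool: z=fwd
        T=W*Ro.from_euler('x',s6*q[5]+phi,degrees=True)*Ro.from_matrix(np.array([[0,0,1],[0,1,0],[-1,0,0]],float))
        return p,T.as_matrix()
    return fk
best=None
for s4,s6,phi in itertools.product((1,-1),(1,-1),(0,90,180,270)):
    fk=mk(s4,s6,phi);e=sum(np.abs(fk(q,[0]*6)[1]-R).sum() for q,_,R in D)
    if best is None or e<best[0]: best=(e,s4,s6,phi)
fk=mk(*best[1:])
r=least_squares(lambda L:np.concatenate([fk(q,L)[0]-p for q,p,_ in D]),[0,.3,.35,0,.35,.25]);L=r.x
LO=[-179.83,-69.29,-61.27,-181.25,-171.15,-9.14]
lo=np.array([-179.83,-69.29,-61.27,-181.25,-171.15,-177.46]);hi=np.array([179.83,118.12,80.66,117.63,-9.14,177.46])
def ik(p,R,q0):
    f=lambda q:np.concatenate([(fk(q,L)[0]-p)*10,(fk(q,L)[1]-R).ravel()])
    s=least_squares(f,np.clip(q0,lo+.1,hi-.1),bounds=(lo,hi),x_scale=30.);return s.x,s.cost
if __name__=="__main__":
    print(best,L.round(4),np.abs(r.fun).max())
E
python3 kin.py
```

```text
(np.float64(0.008847337158123329), -1, -1, 270) [0.1293 0.1252 0.523  0.0861 0.2637 0.3616] 0.15852608402068583
```

```bash
sed -i 's/a1,d1,L2,e,L3,Lt=L/a1,d1,L2,e,L3,Lt,b=L/; s/B.apply(\[a1,0,0\])/B.apply([a1,b,0])/; s/\[0,.3,.35,0,.35,.25\]/[0,.3,.35,0,.35,.25,-.16]/; s/\[0\]\*6/[0]*7/' kin.py; python3 kin.py
cat > plan.py <<'E'
from kin import *
from scipy.spatial.transform import Rotation as Ro
P=[0.67157,0.14444,np.radians(-8.0946)]
def T(v):
    c,s=np.cos(P[2]),np.sin(P[2]);return np.array([P[0]+c*v[0]-s*v[1],P[1]+s*v[0]+c*v[1],v[2]])
def Rt(az,pitch):
    a,p=np.radians([az,pitch]);x=np.array([np.cos(a)*np.sin(p),np.sin(a)*np.sin(p),np.cos(p)]);z=np.array([np.cos(a)*np.cos(p),np.sin(a)*np.cos(p),-np.sin(p)])
    return np.c_[x,np.cross(z,x),z]
way=[(-95,78,120),(-95,78,45),(-66,70,45),(-66,70,57),(-66,66,85),(-66,46,115),(-66,15,138),(-66,-10,132)]
if __name__=="__main__":
  for az,pt in((-23.5,36.6),(-15,45),(-23.5,45),(-35,36),(-35,45),(-50,36)):
    q=D[-1][0];print(az,pt)
    for w in way:
        q,c=ik(T(np.array(w)/1e3),Rt(az,pt),q);print(w,q.round(0),round(c,6))
E
python3 plan.py
```

```text
(np.float64(0.008847337158123329), -1, -1, 270) [ 0.2681 -0.2261  0.5794  0.0671  0.0993  0.1106 -0.1667] 0.05454494144000899
-23.5 36.6
(-95, 78, 120) [ 44.  23. -61. 103. -46. -80.] 0.040097
(-95, 78, 45) [ 43.  30. -61. 100. -39. -81.] 0.283334
(-66, 70, 45) [ 40.  31. -61. 107. -41. -85.] 0.208915
(-66, 70, 57) [ 40.  30. -61. 107. -42. -85.] 0.166078
(-66, 66, 85) [ 41.  28. -61. 108. -44. -84.] 0.08816
(-66, 46, 115) [ 40.  24. -61. 109. -46. -82.] 0.040813
(-66, 15, 138) [ 38.  21. -61. 110. -46. -79.] 0.021688
(-66, -10, 132) [ 36.  20. -61. 110. -43. -77.] 0.044984
-15 45
(-95, 78, 120) [ 43.  22. -61. 112. -38. -79.] 0.022638
(-95, 78, 45) [ 41.  29. -61. 110. -31. -79.] 0.239821
(-66, 70, 45) [ 39.  30. -61. 117. -34. -84.] 0.170529
(-66, 70, 57) [ 39.  29. -61. 117. -34. -84.] 0.131237
(-66, 66, 85) [ 39.  27. -61. 118. -36. -83.] 0.061839
(-66, 46, 115) [ 38.  23. -61. 118. -38. -80.] 0.022274
(-66, 15, 138) [ 36.  20. -61. 118. -38. -77.] 0.008176
(-66, -10, 132) [ 34.  20. -61. 118. -35. -75.] 0.023412
-23.5 45
(-95, 78, 120) [ 43.  23. -61. 104. -40. -80.] 0.015295
(-
[... 1036 characters left out ...]
61.  98. -38. -87.] 0.082097
(-66, 66, 85) [ 41.  28. -61.  99. -40. -86.] 0.030862
(-66, 46, 115) [ 40.  25. -61.  99. -42. -83.] 0.006674
(-66, 15, 138) [ 38.  22. -61. 100. -43. -80.] 0.000832
(-66, -10, 132) [ 36.  21. -61.  99. -41. -78.] 0.009157
-50 36
(-95, 78, 120) [ 45.  27. -61.  81. -52. -86.] 0.006299
(-95, 78, 45) [ 43.  33. -61.  77. -45. -87.] 0.161196
(-66, 70, 45) [ 41.  35. -61.  83. -46. -91.] 0.104219
(-66, 70, 57) [ 42.  33. -61.  84. -47. -91.] 0.075636
(-66, 66, 85) [ 42.  31. -61.  85. -50. -89.] 0.02869
(-66, 46, 115) [ 41.  27. -61.  86. -52. -87.] 0.007
(-66, 15, 138) [ 39.  24. -61.  86. -53. -84.] 0.001579
(-66, -10, 132) [ 37.  24. -61.  86. -51. -82.] 0.012125
```

```bash
cat > k2.py <<'E'
from kin import *
fk0=mk(*best[1:])
def pos(q,L):
    a1,d1,L2,c2,e,L3,Lt,b,wy,wz,ty,tx=L
    B=Ro.from_euler('z',q[0],degrees=True);A=B*Ro.from_euler('y',q[1],degrees=True);Fo=A*Ro.from_euler('y',-q[2],degrees=True)
    Q=Fo*Ro.from_euler('x',-q[3],degrees=True);W=Q*Ro.from_euler('y',-q[4],degrees=True)
    return B.apply([a1,b,0])+[0,0,d1]+A.apply([c2,0,L2])+Fo.apply([L3,0,e])+Q.apply([0,wy,0])+W.apply([Lt,0,wz])+fk0(q,[0]*7)[1]@[tx,ty,0]
def tryfit(free,x0=(0,.2,.35,0,0,.35,.25,0,0,0,0,0)):
    n='a1,d1,L2,c2,e,L3,Lt,b,wy,wz,ty,tx'.split(',');i=[n.index(k) for k in free];x0=np.array(x0)
    def full(v): x=x0*0.;x[i]=v;return x
    r=least_squares(lambda v:np.concatenate([pos(q,full(v))-p for q,p,_ in D]),x0[i])
    print(np.abs(r.fun).max().round(4),dict(zip(free,r.x.round(4))))
for f in (['a1','d1','L2','e','L3','Lt','wy'],['a1','d1','L2','e','L3','Lt','b','wy'],['d1','L2','c2','e','L3','Lt','b','wy'],['a1','d1','L2','L3','Lt','ty','tx'],['a1','d1','L2','L3','Lt','b','wz'],['d1','L2','L3','Lt','b','ty','tx','wz'],['d1','L2','c2','L3','e','Lt','wy','wz']): tryfit(f)
E
python3 k2.py
```

```text
0.0002 {'a1': np.float64(-0.0005), 'd1': np.float64(0.1592), 'L2': np.float64(0.5666), 'e': np.float64(-0.0002), 'L3': np.float64(0.4221), 'Lt': np.float64(0.3064), 'wy': np.float64(-0.1599)}
0.0002 {'a1': np.float64(-0.0004), 'd1': np.float64(0.159), 'L2': np.float64(0.5666), 'e': np.float64(-0.0002), 'L3': np.float64(0.4219), 'Lt': np.float64(0.3063), 'b': np.float64(-0.0001), 'wy': np.float64(-0.1598)}
0.0002 {'d1': np.float64(0.1589), 'L2': np.float64(0.5666), 'c2': np.float64(-0.0005), 'e': np.float64(-0.0002), 'L3': np.float64(0.422), 'Lt': np.float64(0.3063), 'b': np.float64(-0.0), 'wy': np.float64(-0.1598)}
0.0567 {'a1': np.float64(0.0404), 'd1': np.float64(-0.0154), 'L2': np.float64(0.6157), 'L3': np.float64(0.3373), 'Lt': np.float64(0.2349), 'ty': np.float64(-0.0661), 'tx': np.float64(0.1503)}
0.046 {'a1': np.float64(0.2439), 'd1': np.float64(-0.096), 'L2': np.float64(0.6042), 'L3': np.float64(-0.0729), 'Lt': np.float64(0.2922), 'b': np.float64(-0.1667), 'wz': np.float64(0.2163)}
0.0387 {'d1': np.float64(-0.1339), 'L2': np.float64(0.7828), 'L3': np.float64(-0.2075), 'Lt': np.float64(0.4721), 'b': np.float64(-0.2238), 'ty': np.float64(-0.1808), 'tx': np.float64(-0.0807), 'wz': np.float64(0.3414)}
0.0002 {'d1': np.float64(0.159), 'L2': np.float64(0.5667), 'c2': np.float64(-0.0006), 'L3': np.float64(0.422), 'e': np.float64(-0.0002), 'Lt': np.float64(0.3064), 'wy': np.float64(-0.1599), 'wz': np.float64(0.0001)}
```

```bash
cat > plan.py <<'E'
from kin import *
import sys
d1,L2,L3,Lt,wy=.159,.5666,.422,.3064,-.1599
def fk(q):
    B=Ro.from_euler('z',q[0],degrees=True);A=B*Ro.from_euler('y',q[1],degrees=True);Fo=A*Ro.from_euler('y',-q[2],degrees=True)
    Q=Fo*Ro.from_euler('x',-q[3],degrees=True);W=Q*Ro.from_euler('y',-q[4],degrees=True)
    el=np.array([0,0,d1])+A.apply([0,0,L2]);w=el+Fo.apply([L3,0,0]);w2=w+Q.apply([0,wy,0])
    T=W*Ro.from_euler('x',-q[5]+270,degrees=True)*Ro.from_matrix(np.array([[0,0,1],[0,1,0],[-1,0,0]],float))
    return w2+W.apply([Lt,0,0]),T.as_matrix(),w,w2
def ik(p,R,q0):
    f=lambda q:np.concatenate([(fk(q)[0]-p)*10,(fk(q)[1]-R).ravel()])
    s=least_squares(f,np.clip(q0,lo+.1,hi-.1),bounds=(lo,hi),x_scale=30.);return s.x,s.cost
P=[0.67157,0.14444,np.radians(-8.0946)]
def T(v):
    c,s=np.cos(P[2]),np.sin(P[2]);return np.array([P[0]+c*v[0]-s*v[1],P[1]+s*v[0]+c*v[1],v[2]])
def Rt(az,pitch):
    a,p=np.radians([az,pitch]);x=np.array([np.cos(a)*np.sin(p),np.sin(a)*np.sin(p),np.cos(p)]);z=np.array([np.cos(a)*np.cos(p),np.sin(a)*np.cos(p),-np.sin(p)])
    return np.c_[x,np.cross(z,x),z]
way=[(-95,78,120),(-95,78,45),(-66,70,45),(-66,70,57),(-66,66,85),(-66,46,115),(-66,15,138),(-66,-10,132)]
if __name__=="__main__":
  for az,pt in((-23.5,36.6),(-15,45),(-23.5,45),(-35,36),(-35,45),(-50,36)):
    q=D[-1][0];print(az,pt)
    for w in way:
        q,c=ik(T(np.array(w)/1e3),Rt(az,pt),q);k=fk(q);print(w,q.round(0),round(c,6),k[2].round(2),k[3].round(2))
E
python3 plan.py
```

```text
-23.5 36.6
(-95, 78, 120) [ 36.  25. -51. 109. -47. -73.] 0.0 [0.28 0.2  0.26] [0.36 0.33 0.3 ]
(-95, 78, 45) [ 34.  33. -51. 118. -50. -83.] 0.000164 [0.29 0.2  0.21] [0.36 0.34 0.23]
(-66, 70, 45) [ 32.  34. -49. 118. -49. -81.] 0.001004 [0.31 0.19 0.21] [0.4  0.33 0.23]
(-66, 70, 57) [ 31.  32. -49. 118. -49. -80.] 0.000477 [0.31 0.19 0.22] [0.39 0.33 0.24]
(-66, 66, 85) [ 31.  29. -50. 118. -47. -77.] 6e-06 [0.31 0.18 0.24] [0.39 0.32 0.27]
(-66, 46, 115) [ 29.  25. -51. 117. -46. -74.] 0.0 [0.3  0.17 0.26] [0.39 0.3  0.3 ]
(-66, 15, 138) [ 26.  22. -52. 118. -44. -71.] 0.000116 [0.29 0.14 0.28] [0.38 0.27 0.32]
(-66, -10, 132) [ 24.  21. -53. 118. -44. -71.] 0.002085 [0.29 0.13 0.28] [0.39 0.25 0.32]
-15 45
(-95, 78, 120) [ 29.  21. -50. 117. -33. -66.] 0.0 [0.3  0.16 0.29] [0.38 0.29 0.34]
(-95, 78, 45) [ 30.  29. -50. 118. -37. -71.] 0.006482 [0.31 0.18 0.24] [0.39 0.31 0.27]
(-66, 70, 45) [ 27.  30. -47. 118. -36. -68.] 0.008404 [0.33 0.17 0.24] [0.42 0.3  0.27]
(-66, 70, 57) [ 27.  29. -47. 118. -35. -67.] 0.006302 [0.33 0.17 0.25] [0.42 0.3  0.28]
(-66, 66, 85) [ 26.  25. -
[... 2371 characters left out ...]
[0.43 0.27 0.35]
-50 36
(-95, 78, 120) [ 51.  33. -35.  65. -61. -65.] 0.0 [0.29 0.36 0.25] [0.43 0.42 0.3 ]
(-95, 78, 45) [ 50.  39. -38.  71. -57. -74.] 0.0 [0.29 0.35 0.19] [0.43 0.42 0.23]
(-66, 70, 45) [ 46.  40. -36.  74. -57. -73.] 0.0 [0.32 0.34 0.19] [0.46 0.41 0.23]
(-66, 70, 57) [ 46.  39. -36.  73. -57. -71.] 0.0 [0.32 0.34 0.2 ] [0.46 0.41 0.24]
(-66, 66, 85) [ 47.  36. -35.  71. -58. -68.] 0.0 [0.32 0.34 0.22] [0.46 0.41 0.27]
(-66, 46, 115) [ 46.  33. -37.  71. -59. -66.] 0.0 [0.32 0.33 0.24] [0.45 0.39 0.3 ]
(-66, 15, 138) [ 44.  29. -39.  72. -58. -64.] 0.0 [0.31 0.3  0.26] [0.45 0.36 0.32]
(-66, -10, 132) [ 41.  28. -42.  75. -57. -66.] 0.0 [0.31 0.27 0.26] [0.45 0.33 0.31]
```

```bash
cat > go.py <<'E'
# usage: go.py x y z(mm, stand) az pitch  -> total tool-axis shift (cm), rotvec (deg); straight line w/ rotation applied in n rows
from plan import *
from station import sense
s=sense();p=np.array(s['tcp_pos']);R=np.array(s['ee_rot'])
c,sn=np.cos(P[2]),np.sin(P[2]);d=p-np.array([P[0],P[1],0])
print("stand pos mm",np.round([1e3*(c*d[0]+sn*d[1]),1e3*(-sn*d[0]+c*d[1]),1e3*d[2]],1),"q",np.round(s['joints'],0),"F",np.round(s['wrist_force'],1),"t",s['time_s'])
print("az",round(np.degrees(np.arctan2(R[1,2],R[0,2])),1),"pitch",round(np.degrees(-np.arcsin(R[2,2])),1))
a=[float(v) for v in sys.argv[1:]]
for k in range(0,len(a),5):
    tp=T(np.array(a[k:k+3])/1e3);RT=Rt(a[k+3],a[k+4])
    rv=Ro.from_matrix(R.T@RT).as_rotvec(degrees=True);mid=(Ro.from_matrix(R)*Ro.from_rotvec(rv*.4,degrees=True)).as_matrix()
    print("5 rows of:",np.round(mid.T@(tp-p)*100/5,2).tolist(),np.round(rv/5,2).tolist());p,R=tp,RT
E
python3 go.py -95 78 100 -30 42 -95 78 45 -30 42 -68 70 45 -30 42
```

```text
stand pos mm [-106.4   85.8  171.5] q [ 42.  20. -49.  97. -48. -63.] F [1.  0.8 0.4] t 1.9
az -24.1 pitch 36.8
5 rows of: [-0.95, 0.07, 1.1] [-0.9, -1.04, 0.82]
5 rows of: [-0.82, 0.0, 0.74] [0.0, 0.0, 0.0]
5 rows of: [0.38, -0.05, 0.42] [0.0, 0.0, 0.0]
```

```bash
python3 -m jog '[[-0.95,0.07,1.1,-0.9,-1.04,0.82],[-0.95,0.07,1.1,-0.9,-1.04,0.82],[-0.95,0.07,1.1,-0.9,-1.04,0.82],[-0.95,0.07,1.1,-0.9,-1.04,0.82],[-0.95,0.07,1.1,-0.9,-1.04,0.82]]' 0
python3 go.py -95 78 42 -30 42
```

```text
time_s: 2.32
tcp_pos: [0.5885, 0.2393, 0.1006]
ee_rot: [[0.578, -0.498, 0.646], [-0.336, -0.867, -0.367], [0.743, -0.005, -0.669]]
wrist_force: [-0.1, -0.7, 0.6]
gripper_width: 0.009
stand pos mm [-95.6  82.2 100.6] q [ 41.  27. -47.  94. -45. -68.] F [-0.1 -0.7  0.6] t 2.3167
az -29.6 pitch 42.0
5 rows of: [-0.84, 0.08, 0.82] [-0.06, -0.0, -0.02]
```

```bash
python3 -m jog '[[-0.84,0.08,0.82,0,0,0],[-0.84,0.08,0.82,0,0,0],[-0.84,0.08,0.82,0,0,0],[-0.84,0.08,0.82,0,0,0],[-0.84,0.08,0.82,0,0,0]]' 0
python3 go.py -68 70 44 -30 42
python3 - <<'E'
from h import *
crop(capture("side"),190,160,350,280,5,"pics/d3.png")
c=capture("scene");cv2.imwrite("pics/s3.png",cv2.resize(c["frame"][110:260,200:380,::-1],None,fx=4,fy=4))
cv2.imwrite("pics/w3.png",capture("wrist")["frame"][:,:,::-1])
E
```

```text
time_s: 2.73
tcp_pos: [0.5886, 0.2342, 0.0415]
ee_rot: [[0.579, -0.497, 0.647], [-0.335, -0.868, -0.367], [0.744, -0.004, -0.669]]
wrist_force: [-0.2, 0.3, -0.3]
gripper_width: 0.003
stand pos mm [-94.8  77.1  41.5] q [ 37.  32. -49. 105. -45. -78.] F [-0.2  0.3 -0.3] t 2.7333
az -29.6 pitch 42.0
5 rows of: [0.41, -0.07, 0.38] [-0.06, -0.01, -0.01]
```

View pics/d3.png

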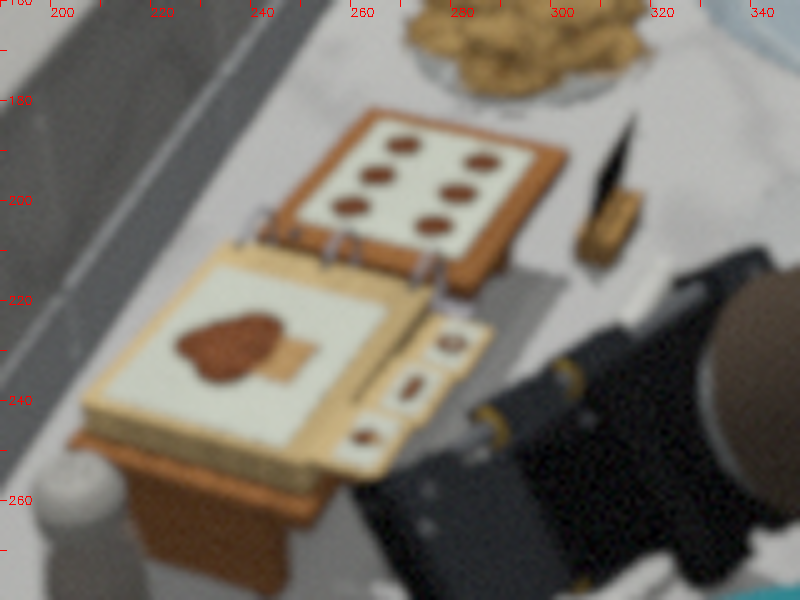

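View pics/s3.png

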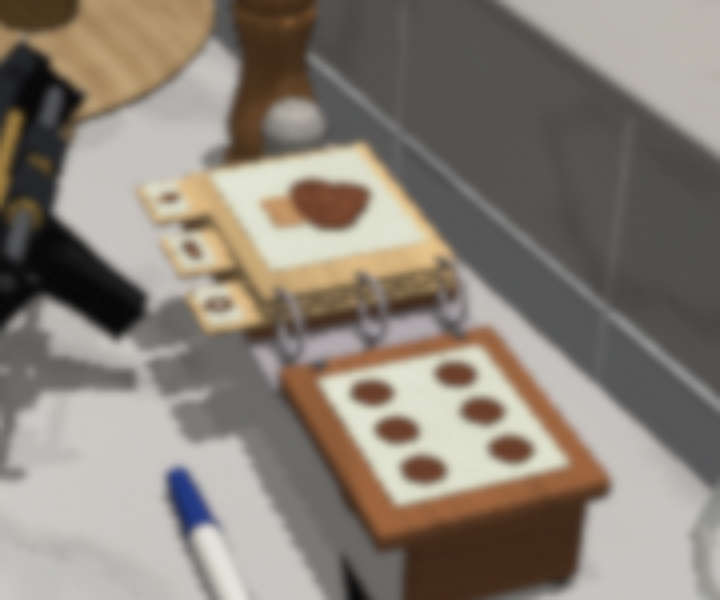

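View pics/w3.png

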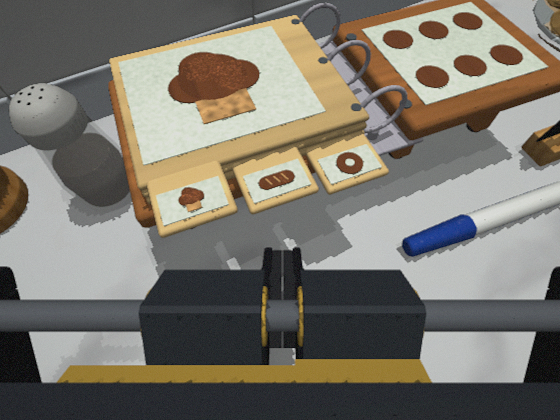

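```bash
python3 - <<'E'
from h import *
from plan import T
c=capture("wrist")
for n,v in (("t1 nearL",(-75,125,84)),("t1 nearR",(-75,91,84)),("t2 nearL",(-75,86,78)),("t2 nearR",(-75,52,78)),("t3 nearL",(-75,47,72)),("t3 nearR",(-75,13,72)),("restcorner",(-53,-137,67.5)),("b1",(-48,12,84))): print(n,proj(c,T(np.array(v)/1e3))[0].round(0))
E
```

```text
t1 nearL [155. 230.]
t1 nearR [234. 204.]
t2 nearL [246. 207.]
t2 nearR [316. 184.]
t3 nearL [324. 188.]
t3 nearR [386. 167.]
restcorner [577.  73.]
b1 [366. 112.]
```

```bash
python3 -m jog '[[0.41,-0.07,0.38,0,0,0],[0.41,-0.07,0.38,0,0,0],[0.41,-0.07,0.38,0,0,0],[0.41,-0.07,0.38,0,0,0],[0.41,-0.07,0.38,0,0,0]]' 0
python3 go.py -68 70 60 -30 42 -68 67 85 -30 42
python3 - <<'E'
from h import *
cv2.imwrite("pics/w4.png",capture("wrist")["frame"][:,:,::-1])
E
```

```text
time_s: 3.35
tcp_pos: [0.6152, 0.2228, 0.0461]
ee_rot: [[0.578, -0.497, 0.648], [-0.335, -0.868, -0.367], [0.744, -0.005, -0.668]]
wrist_force: [-2.2, 1.1, -1.1]
gripper_width: 0.005
stand pos mm [-66.9  69.7  46.1] q [ 34.  33. -47. 107. -44. -77.] F [-2.2  1.1 -1.1] t 3.35
az -29.5 pitch 41.9
5 rows of: [0.19, 0.0, -0.2] [-0.07, -0.02, -0.01]
5 rows of: [0.39, 0.06, -0.32] [0.0, 0.0, 0.0]
```

View pics/w4.png

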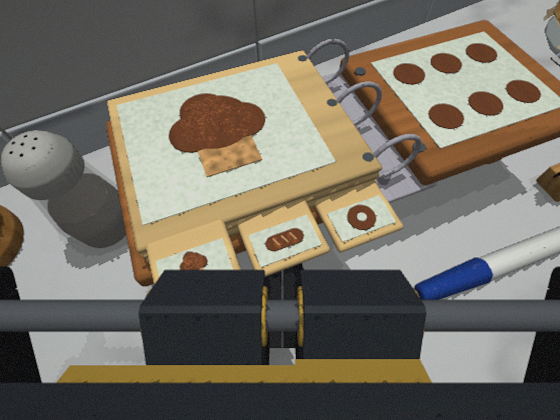

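```bash
python3 -m jog '[[0.19,0,-0.2,0,0,0],[0.19,0,-0.2,0,0,0],[0.19,0,-0.2,0,0,0],[0.19,0,-0.2,0,0,0],[0.19,0,-0.2,0,0,0]]' 0
python3 go.py -68 68 75 -30 42
```

```text
time_s: 3.82
tcp_pos: [0.6132, 0.2236, 0.0595]
ee_rot: [[0.578, -0.496, 0.647], [-0.334, -0.868, -0.367], [0.744, -0.004, -0.668]]
wrist_force: [-0.5, -0.9, -0.7]
gripper_width: 0.001
stand pos mm [-69.   70.1  59.5] q [ 35.  31. -47. 105. -44. -74.] F [-0.5 -0.9 -0.7] t 3.8167
az -29.5 pitch 41.9
5 rows of: [0.25, 0.03, -0.18] [-0.07, -0.02, -0.0]
```

```bash
python3 -m jog '[[0.25,0.03,-0.18,0,0,0],[0.25,0.03,-0.18,0,0,0],[0.25,0.03,-0.18,0,0,0],[0.25,0.03,-0.18,0,0,0],[0.25,0.03,-0.18,0,0,0]]' 0
python3 go.py -68 63 95 -30 42
python3 - <<'E'
from h import *
a=capture("wrist")["frame"][:,:400,::-1];b=cv2.resize(capture("side")["frame"][160:280,190:350,::-1],(400,300))
o=np.zeros((420,800,3),np.uint8);o[:,:400]=a;o[:300,400:]=b;cv2.imwrite("pics/w5.png",o)
E
```

```text
time_s: 4.23
tcp_pos: [0.6137, 0.2211, 0.0746]
ee_rot: [[0.579, -0.497, 0.647], [-0.334, -0.868, -0.367], [0.744, -0.004, -0.668]]
wrist_force: [-3.1, -0.6, -2.1]
gripper_width: 0.004
stand pos mm [-68.1  67.7  74.6] q [ 35.  30. -47. 103. -44. -72.] F [-3.1 -0.6 -2.1] t 4.2333
az -29.6 pitch 41.9
5 rows of: [0.33, 0.09, -0.25] [-0.06, -0.01, -0.0]
```

View pics/w5.png

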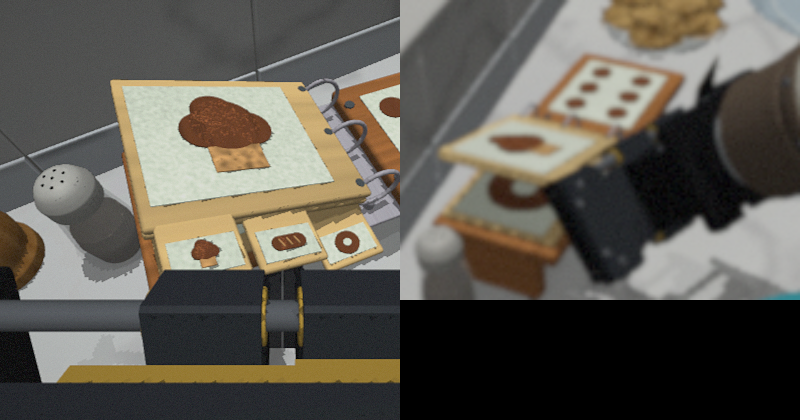

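Boards 1 and 2 are lifting together, and the ring cake board (side crop, about 520,190) stays down. I'll continue along the arc.

```bash
python3 -m jog '[[0.33,0.09,-0.25,0,0,0],[0.33,0.09,-0.25,0,0,0],[0.33,0.09,-0.25,0,0,0],[0.33,0.09,-0.25,0,0,0],[0.33,0.09,-0.25,0,0,0]]' 0
python3 go.py -68 50 115 -30 42 -68 32 130 -30 42 -68 12 140 -30 42
```

```text
time_s: 4.75
tcp_pos: [0.6138, 0.2166, 0.0962]
ee_rot: [[0.577, -0.497, 0.648], [-0.335, -0.868, -0.367], [0.745, -0.005, -0.667]]
wrist_force: [-1.2, -0.0, -1.8]
gripper_width: 0.005
stand pos mm [-67.4  63.3  96.2] q [ 35.  27. -46. 100. -43. -69.] F [-1.2 -0.  -1.8] t 4.75
az -29.5 pitch 41.9
5 rows of: [0.34, 0.25, -0.19] [-0.07, -0.03, -0.01]
5 rows of: [0.31, 0.33, -0.1] [0.0, 0.0, 0.0]
5 rows of: [0.25, 0.37, -0.02] [0.0, 0.0, 0.0]
```

```bash
python3 -m jog '[[0.34,0.25,-0.19,0,0,0],[0.34,0.25,-0.19,0,0,0],[0.34,0.25,-0.19,0,0,0],[0.34,0.25,-0.19,0,0,0],[0.34,0.25,-0.19,0,0,0]]' 0
python3 go.py -68 32 132 -30 42
python3 - <<'E'
from h import *
a=capture("wrist")["frame"][:,:400,::-1];b=cv2.resize(capture("side")["frame"][140:280,190:350,::-1],(400,350))
o=np.zeros((420,800,3),np.uint8);o[:,:400]=a;o[:350,400:]=b;cv2.imwrite("pics/w6.png",o)
E
```

```text
time_s: 5.17
tcp_pos: [0.6111, 0.2033, 0.115]
ee_rot: [[0.577, -0.497, 0.648], [-0.335, -0.868, -0.367], [0.745, -0.005, -0.667]]
wrist_force: [-0.1, 0.7, -1.3]
gripper_width: 0.003
stand pos mm [-68.2  49.7 115. ] q [ 35.  25. -47.  99. -43. -66.] F [-0.1  0.7 -1.3] t 5.1667
az -29.5 pitch 41.9
5 rows of: [0.34, 0.33, -0.13] [-0.07, -0.03, -0.01]
```

View pics/w6.png

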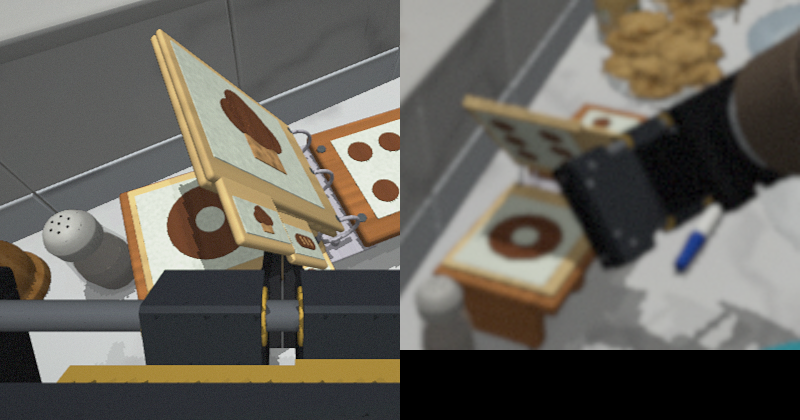

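Both boards are at about 55–60°, with the tabs ahead of the finger at about (270,235). I'll carry on over the top.

```bash
python3 -m jog '[[0.34,0.33,-0.13,0,0,0],[0.34,0.33,-0.13,0,0,0],[0.34,0.33,-0.13,0,0,0],[0.34,0.33,-0.13,0,0,0],[0.34,0.33,-0.13,0,0,0]]' 0
python3 go.py -68 12 140 -30 42
```

```text
time_s: 5.68
tcp_pos: [0.6084, 0.1855, 0.1317]
ee_rot: [[0.578, -0.497, 0.648], [-0.334, -0.868, -0.367], [0.745, -0.005, -0.667]]
wrist_force: [-0.3, 0.8, -0.4]
gripper_width: 0.002
stand pos mm [-68.4  31.7 131.7] q [ 33.  23. -48.  99. -42. -64.] F [-0.3  0.8 -0.4] t 5.6833
az -29.5 pitch 41.9
5 rows of: [0.23, 0.36, 0.0] [-0.07, -0.03, -0.01]
```

```bash
python3 -m jog '[[0.23,0.36,0,0,0,0],[0.23,0.36,0,0,0,0],[0.23,0.36,0,0,0,0],[0.23,0.36,0,0,0,0],[0.23,0.36,0,0,0,0]]' 0
python3 go.py -68 -10 138 -30 42
python3 - <<'E'
from h import *
a=capture("wrist")["frame"][:,100:500,::-1];b=cv2.resize(capture("side")["frame"][140:280,190:350,::-1],(400,350))
o=np.zeros((420,800,3),np.uint8);o[:,:400]=a;o[:350,400:]=b;cv2.imwrite("pics/w7.png",o)
E
```

```text
time_s: 6.1
tcp_pos: [0.606, 0.1658, 0.14]
ee_rot: [[0.578, -0.497, 0.648], [-0.334, -0.868, -0.367], [0.745, -0.004, -0.667]]
wrist_force: [0.3, 0.5, -0.2]
gripper_width: 0.005
stand pos mm [-67.9  12.  140. ] q [ 31.  21. -49. 100. -41. -64.] F [ 0.3  0.5 -0.2] t 6.1
az -29.6 pitch 41.9
5 rows of: [0.08, 0.41, 0.15] [-0.06, -0.03, -0.01]
```

View pics/w7.png

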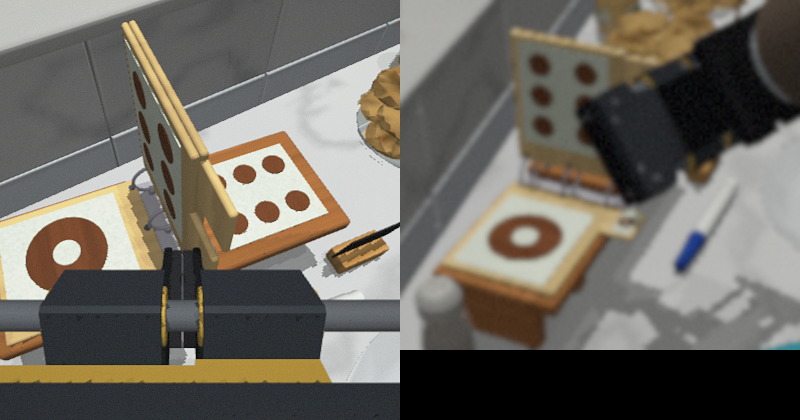

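```bash
python3 -m jog '[[0.08,0.41,0.15,0,0,0],[0.08,0.41,0.15,0,0,0],[0.08,0.41,0.15,0,0,0],[0.08,0.41,0.15,0,0,0],[0.08,0.41,0.15,0,0,0]]' 0
python3 go.py -68 -26 132 -30 42
python3 - <<'E'
from h import *
a=capture("wrist")["frame"][:,100:500,::-1];b=cv2.resize(capture("side")["frame"][140:280,190:350,::-1],(400,350))
o=np.zeros((420,800,3),np.uint8);o[:,:400]=a;o[:350,400:]=b;cv2.imwrite("pics/w8.png",o)
E
```

```text
time_s: 6.62
tcp_pos: [0.6028, 0.1439, 0.1374]
ee_rot: [[0.578, -0.497, 0.647], [-0.334, -0.868, -0.367], [0.744, -0.004, -0.668]]
wrist_force: [0.1, -0.3, -0.8]
gripper_width: 0.006
stand pos mm [-68.  -10.2 137.4] q [ 27.  20. -51. 105. -40. -65.] F [ 0.1 -0.3 -0.8] t 6.6167
az -29.6 pitch 41.9
5 rows of: [-0.0, 0.29, 0.16] [-0.06, -0.02, -0.01]
```

View pics/w8.png

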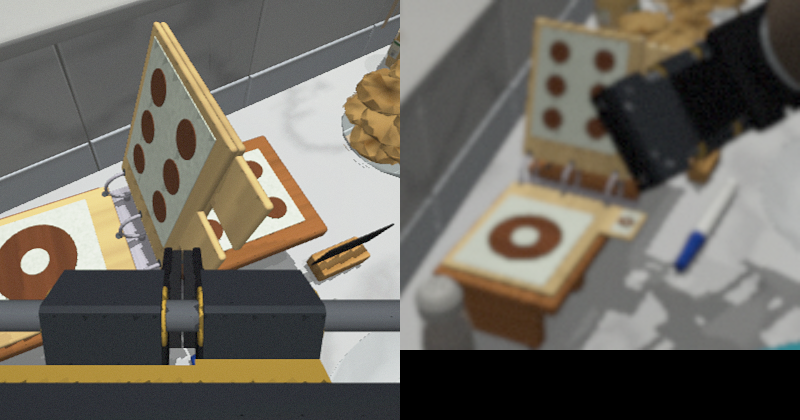

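```bash
python3 -m jog '[[0,0.29,0.16,0,0,0],[0,0.29,0.16,0,0,0],[0,0.29,0.16,0,0,0],[0,0.29,0.16,0,0,0],[0,0.29,0.16,0,0,0]]' 0
python3 - <<'E'
from h import *
a=capture("wrist")["frame"][:,100:500,::-1];b=cv2.resize(capture("side")["frame"][140:280,190:350,::-1],(400,350))
o=np.zeros((420,800,3),np.uint8);o[:,:400]=a;o[:350,400:]=b;cv2.imwrite("pics/w9.png",o)
E
python3 go.py -105 20 150 -30 42
```

```text
time_s: 7.13
tcp_pos: [0.6009, 0.1287, 0.132]
ee_rot: [[0.578, -0.497, 0.648], [-0.334, -0.868, -0.367], [0.744, -0.004, -0.668]]
wrist_force: [0.7, -0.4, -0.1]
gripper_width: 0.007
stand pos mm [-67.8 -26.  131.9] q [ 24.  20. -52. 109. -40. -67.] F [-0.9  0.   0.4] t 7.2333
az -29.6 pitch 41.9
5 rows of: [-0.42, -0.58, -1.01] [-0.06, -0.02, -0.01]
```

View pics/w9.png

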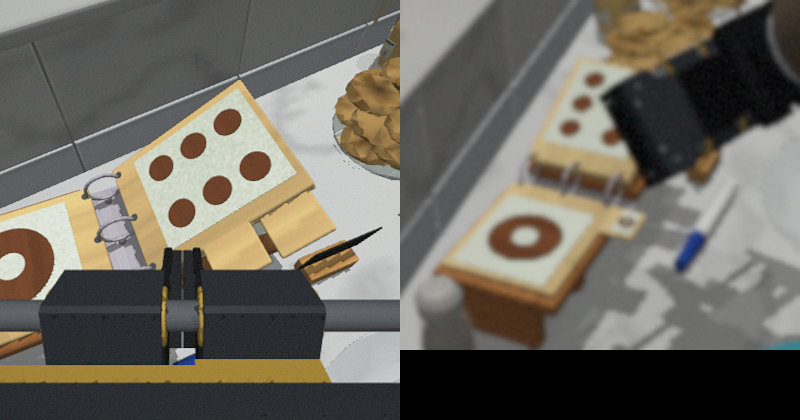

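The boards are falling on their own and are nearly flat. I'll withdraw.

```bash
python3 -m jog '[[-0.4,-0.6,-1,0,0,0],[-0.4,-0.6,-1,0,0,0],[-0.4,-0.6,-1,0,0,0],[-0.4,-0.6,-1,0,0,0],[-0.4,-0.6,-1,0,0,0]]' 0
python3 -m jog '[[0.5,-0.5,-2,0,0,0],[0.5,-0.5,-2,0,0,0],[0.5,-0.5,-2,0,0,0],[0.5,-0.5,-2,0,0,0],[0,0,0,0,0,0]]' 0
python3 -m jog '[[0,0,0,0,0,0],[0,0,0,0,0,0],[0,0,0,0,0,0],[0,0,0,0,0,0],[0,0,0,0,0,0]]' 0
python3 - <<'E'
from h import *
c=capture("side");crop(c,190,160,350,280,5,"pics/d10.png")
c=capture("scene");crop(c,225,120,380,270,4,"pics/s10.png");cv2.imwrite("pics/w10.png",capture("wrist")["frame"][:,:,::-1])
from plan import T
for n in("scene","side","wrist"):
  c=capture(n);print(n,*[proj(c,T(np.array(v)/1e3))[0].round(0) for v in((48,-129,78+2),(-48,-129,78+2),(-75,-86,78),(-75,-52,78),(-75,13,72),(-75,47,72))])
E
```

```text
time_s: 7.65
tcp_pos: [0.5717, 0.1805, 0.151]
ee_rot: [[0.578, -0.497, 0.648], [-0.334, -0.868, -0.367], [0.744, -0.004, -0.668]]
wrist_force: [-0.1, -0.9, 0.5]
gripper_width: 0.0
time_s: 8.07
tcp_pos: [0.5418, 0.2237, 0.2228]
ee_rot: [[0.576, -0.493, 0.652], [-0.336, -0.87, -0.361], [0.745, -0.011, -0.666]]
wrist_force: [0.5, 0.8, -0.1]
gripper_width: 0.008
time_s: 8.48
tcp_pos: [0.5417, 0.2191, 0.2184]
ee_rot: [[0.578, -0.498, 0.646], [-0.334, -0.867, -0.369], [0.744, -0.003, -0.668]]
wrist_force: [-0.7, -0.3, 0.2]
gripper_width: 0.007
scene [350. 221.] [297. 234.] [271. 222.] [264. 211.] [252. 193.] [246. 183.]
side [263. 177.] [300. 185.] [305. 198.] [299. 206.] [288. 225.] [281. 235.]
wrist [368. 119.] [411. 179.] [388. 213.] [359. 224.] [299. 249.] [267. 261.]
```

View pics/d10.png

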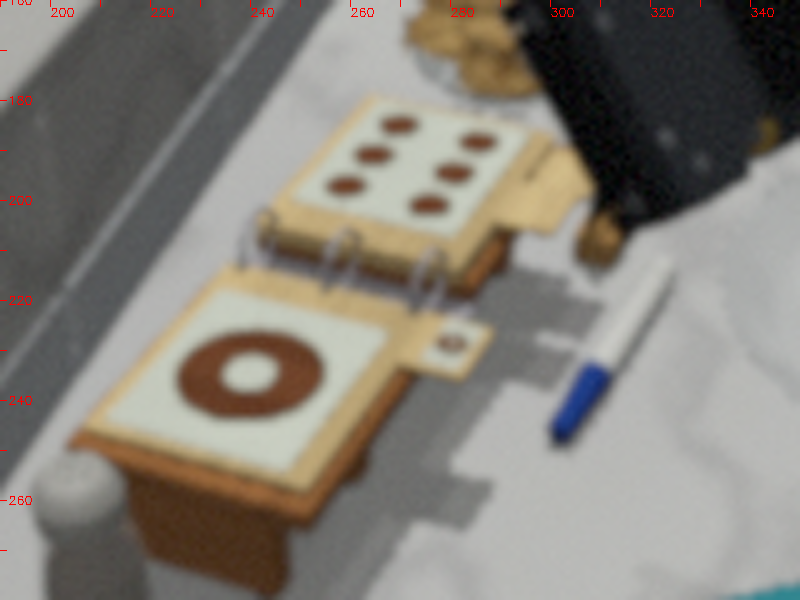

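View pics/s10.png

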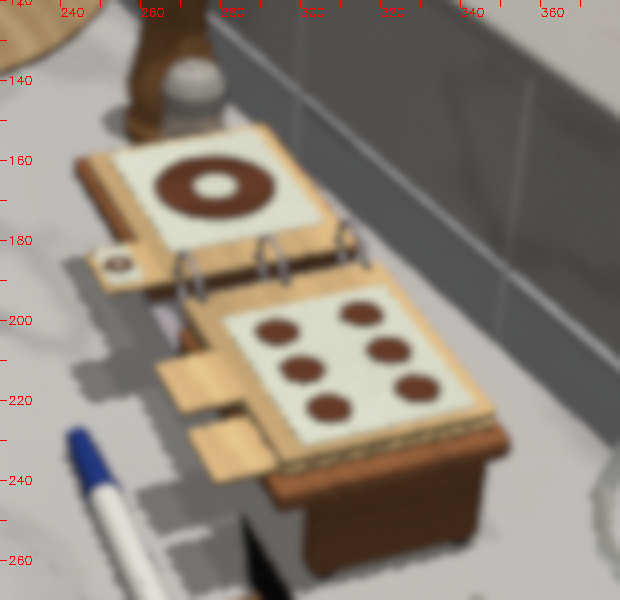

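View pics/w10.png

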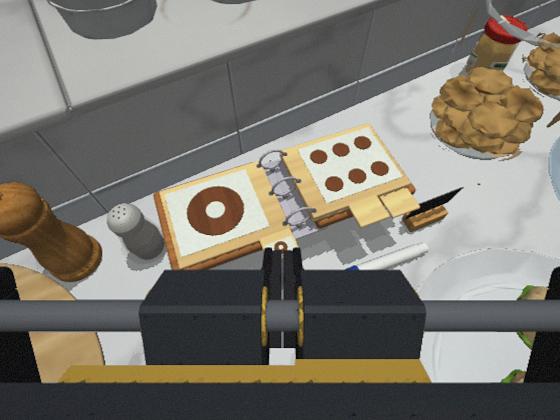

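```bash
python3 -m jog '[[0,0,-1,0,0,0],[0,0,-1,0,0,0],[0,0,0,0,0,0],[0,0,0,0,0,0],[0,0,0,0,0,0]]' 0
python3 - <<'E'
from h import *
a=cv2.imread("pics/s10.png");c=capture("scene");crop(c,225,120,380,270,4,"pics/s11.png");b=cv2.imread("pics/s11.png");print(np.abs(a.astype(int)-b).mean(),np.abs(a.astype(int)-b).max())
# shift between original and now: pen / price / shaker
o=cv2.imread("pics/scene0.png").astype(int);n=c["frame"][:,:,::-1].astype(int)
for k,(x0,y0,x1,y1) in dict(pen=(238,222,272,284),price=(280,265,306,298),shaker=(266,132,282,147)).items(): print(k,np.abs(o-n)[y0:y1,x0:x1].mean().round(2))
E
```

```text
time_s: 9.2
tcp_pos: [0.5287, 0.2273, 0.2323]
ee_rot: [[0.578, -0.497, 0.648], [-0.334, -0.868, -0.367], [0.744, -0.004, -0.668]]
wrist_force: [0.1, -0.2, 1.4]
gripper_width: 0.002
1.0185618279569892 15
pen 9.72
price 3.59
shaker 3.38
```

```bash
python3 -c "
from station import *;print(finish_job())"
```

```text
the job is handed in; nothing more can be done
None
```

The book is open at the third board and the job is handed in; the hand-in reported no verdict. With the fingers shut, I put a fingertip under the second board's tab and lifted. That carried boards 1 and 2 together past upright, and they then fell slowly onto the right-hand rest by themselves.

**Boards:** In the last pictures, boards 1 and 2 lie flat on the right-hand rest, with corners within about 2 pixels of where they should be. Board 3, the ring cake, lies on the left. Two pictures about 0.7 s apart showed no motion of the boards.

**Forces and time:** The wrist force stayed below about 4 N in every reading I took. About 9.3 s of the 38 s were used, and the gripper was well clear of everything at the end.

**Other things:** The salt shaker and the price holder looked unchanged. The image patch around the pen differed more from the start (9.7 grey levels, against about 3.5 for the other two). I put that down to changed shadows, because the pen's cap end sits at the same pixels in the side view. I did not measure the pen's position again.

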